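# Clamp a cured clay blank in the drilling jig

## Robot

A 6-joint arm with a two-finger parallel gripper is mounted at the origin on the work surface. World frame = base frame: x ahead of the robot, y to its left, z up, the work surface at z = 0. Lengths are in mm, angles in rad, forces in N, time in s.
With the tool pointing down it reaches from about 350 to 975 mm from the base axis. Payload 7.1 kg.
Tool frame: the origin (TCP) lies midway between the tips of the shut fingers; the grasp point (between the pads) lies 19 mm behind it; z points along the fingers, y is the line along which they close (so a half turn about z gives the same grasp; the last joint's range is limited). The gripper opens to 88 mm and grips with 3 to 60 N. Pads are 20 mm wide; open, the fingers measure 115 mm over their backs; the gripper's body (75 mm by 178 mm) begins 61 mm behind the grasp point.
Start: joints at [-1.334, 0.423, 1.63, -0, 1.089, -0.019], TCP at [158.156, -604.642, 222.675] pointing down, gripper open.
Joint ranges: [-3, 3], [-0.9, 2.11], [0.09, 2.58], [-1.31, 4.45], [0.11, 2.69], [-2.54, 2.54]. Speed limits (rad/s): [2.39, 2.39, 3.01, 3.14, 3.14, 3.14].

## Interface

Orientations are given as a rotation vector (axis times angle).
In Python, from workcell import ctrl gives the robot as it stands. The module is installed in compiled form; this text tells all that it offers.
- The arm moves only by the tool servo_tool, never from a script. Its argument "increments" is a list of rows, each a list of 7 numbers: the shift along the world's x, y, z in cm, then the turn, a rotation vector about the world's x, y, z in degrees, then the opening, from -1 (shut) to 1 (fully open). A call has 1 to 20 rows; each row is the pose to reach, as a shift and turn from the pose commanded when the call began; what a row does not reach only later rows make up. A row lasts 1/12 s, in which the tool goes at most 41.7 mm and 7.16 degrees, less where a joint would pass 70% of its speed; a pose out of reach is approached as far as the arm can. A call with a gripper value outside its range is refused whole. The fingers move at their own pace and stop on an object; the grip force is fixed at half the most. Time passes only in rows, so rows that repeat a pose let the fingers close. It gives the time, the measured TCP pose, the force, the opening and the grip force at its end, in the units of the state.
- ctrl.get_obs(): the state, without advancing time (a new reading comes with each control period).
- ctrl.get_image(name): name is "scene" or "top" or "wrist"; returns a dict with "image" (384x512x3 uint8, red, green, blue), "fx", "fy", "cx", "cy" (pixels), "k1" (the pictures are not rectified: a ray, as slopes to the right and down, at radius r is drawn at 1 + k1 r^2 times it, then the intrinsics apply), "extrinsics" (4x4, takes a point from camera to world coordinates); the wrist camera has in their place "tool_from_camera" (4x4, takes a point from camera to tool coordinates, whose origin is the TCP and whose axes are the flange's). Camera axes: x right, y up, looking along -z (the intrinsics and any distortion apply to the point x, -y, -z); pixel columns grow to the right and rows downward; lengths in mm; the calibration is good to about 2 mm. A picture is of the moment at which its call begins: read the wrist's pose just before it. There is no depth.
- ctrl.close_job(): hands the job in; it is judged then, once.
The state is a dict: "t": time; "qpos": joint angles; "qvel": joint speeds; "joint_torque": joint torques, N m; "ee_pos": TCP position; "orientation": TCP orientation; "ft_force": force on the tool from outside, world axes, zero at the start; "moment": the same for the moment, N m; "width": finger opening in mm; "grasp_force": force on a finger pad.
Only numpy, scipy, OpenCV 4.12 (cv2) and the standard library are available. Lean on these libraries where they do the work, as an engineer would, in place of code of your own. Each camera call takes 0.05 s, during which the arm holds its last target. There are 200 camera calls.

## Task

Take the magenta clay blank from the white board, lay it on the bed of the drilling jig between the two guide rails and slide it gently home, flush against the brass end stop. Then push the red toggle clamp handle down past its dead point, without forcing it against its end stop, so that the rubber pad holds the blank by itself. Leave everything else where it is.

Things in the scene. Friction and masses are not known exactly. Their poses are not given: they have to be found in the camera images.
- blank: The magenta cured clay blank, a rigid bar 80 x 30 x 12 mm, about 50 g, brittle. Origin: centre of its underside; x along its 80 mm length, y across its 30 mm width, z up. It starts flat on the white board (8 mm thick), as one of three like bars at least 25 mm apart; either end may go first into the jig.
- stop: Brass end stop fixed on the jig's bed, 10 (x) x 28 (y) x 8 mm high, set at another place each time. Origin: bottom edge, middle of the face the blank must touch, on the bed's surface (30 mm above the table). x points from that face along the bed, the way the blank comes from; blank home = its origin at x 40, y 0, z 0 mm in this frame. Press the blank against it with less than 20 N.
- jig: The fixed drilling jig. Origin: on the table, under the arm's hinge. The handle's pivot is a hinge along y at x = -23, z = 70 mm. x runs from the clamp towards the bed's open end, same direction as the stop's x; y left, z up. Aluminium bed: x = 30 to 194 mm, 64 mm wide, top at z = 30 mm. With the clamp open its arm and pad stand upright within x = -25 to 45 mm, up to z = 130 mm, clear of the bed.
- rails (a point): Point on the bed midway between the two dark guide rails (jig x = 67.5, y = 0, z = 30 mm), same axes as the jig. The rails stand along x from -12.5 to 12.5 mm of it, inner faces 33 mm apart, 4 mm high; towards the open end they flare outward to x = 25 mm as a lead-in. The stop's face lies 16 to 29 mm from it on the -x side.
- handle: Red clamp handle, a round bar 18 mm thick. Origin: on the pivot; it runs along its own -x axis, red grip from 45 to 120 mm; y is the jig's y. Open, it points up and away from the bed, about 38 to 81 degrees above level. Pushing it down and away from the bed brings the pad down. The robot must never load it with more than 25 N.
- grip (a point): Point on the handle's axis 100 mm from the pivot, handle's axes. Pushed here square to the bar, it takes 1 to 2 N or less until the pad meets the blank, then rises to 5 to 8 N and falls to nothing at the dead point; past that the handle snaps on alone about 6 degrees to a hard end stop and stays. Let go sooner, it springs back. The end stop is not measured: anywhere from 18 degrees below level to 18 above.
- pad: The black rubber clamp pad on a sprung spindle at the end of the clamp arm, 20 mm across, 70 mm from the arm's hinge. Origin: on its axis, 10 mm above its flat face; it comes down on the blank's top at jig x = 70 mm, y = 0. Locked, it presses with about 25 to 40 N.
- blank_pink: A bystander, to be left alone: the pale pink blank on the board, 80 x 30 x 12 mm, origin centre of underside.
- blank_cream: A bystander, to be left alone: the cream blank on the board, 80 x 30 x 12 mm, origin centre of underside.
- brush_cup: A bystander, to be left alone: white cup of brushes, 80 mm across, 190 mm high with its brushes, origin centre of underside.
- brown_bottle: A bystander, to be left alone: brown glass bottle with white cap, 52 mm across, 105 mm high, origin centre of underside.
- bowl: A bystander, to be left alone: white bowl, 130 mm across, 45 mm high, origin centre of underside.
- paint_tube: A bystander, to be left alone: dark red paint tube lying flat, 120 x 28 x 22 mm, origin under its middle.
- craft_tool: A bystander, to be left alone: black-handled craft tool lying flat, 160 mm long, under 35 mm high, origin under its middle.

How it is judged (in metres and radians):
On the way, in this order (a step that is already met when the one before it is completed fails the run):
1. the magenta blank lies flat on the bed between the rails, home against the stop (x of blank in the frame of stop between 0.037 and 0.0425 m and y of blank in the frame of stop between -0.005 and 0.005 m and z of blank in the frame of stop between -0.003 and 0.003 m and angle between the x axis of blank and the x axis of stop, either way round below 0.09 rad and angle between blank's own z axis and vertical below 0.06 rad), for 0.2 s.
2. the clamp pad presses on the blank (all of step 1 and contact force between pad and blank above 8 N), for 0.3 s.
At the end, for the whole second after the job is handed in: The magenta blank lies flat on the jig's bed, home against the brass stop (gap under 2.5 mm, within 5 mm sideways, square to it within 5 degrees), and the clamp, let go and at rest, holds it there with more than 8 N under the pad (all of step 2 and linear speed of blank below 0.02 m/s and angular speed of handle below 0.1 rad/s); the robot touches nothing.
It fails at once if the robot loads the clamp handle with more than 25 N (contact force between any of the fingers, the arm and handle above 25 N).
It fails at once if the blank is pressed against the stop with more than 20 N (contact force between blank and stop above 20 N).
It fails at once if another blank, the brush cup, bottle, bowl, paint tube or craft tool is moved by more than 20 mm (distance of any of blank_pink, blank_cream, brush_cup, brown_bottle, bowl, paint_tube, craft_tool from where it was at the start of the episode above 0.02 m).
It also fails if it takes over 72 s, if anything falls off the work surface, if the arm or the gripper's body presses on something with over 40 N, if the wrist force passes 120 N, or if a joint passes its speed limit or range.

## Working session

There is one attempt and no reset: what is moved stays moved. The work goes in short steps, Python scripts to look and compute and a tool call to move; the robot and the scene stay as the last step left them, time stands still between calls to the robot, and variables do not carry over. Pictures are saved under pics/ and viewed, at most 10 in all, crops included, and the job is handed in when it is done.

Besides the shell and the picture viewer there is one more tool, called after ">>>" by a JSON object that holds its "method" and its "body", one argument or row to a line. servo_tool: Moves the arm, as the interface text tells. Its arguments: {"type":"object","properties":{"increments":{"type":"array","items":{"type":"array","items":{"type":"number"}}}},"required":["increments"]}

```bash
mkdir -p pics; cat > h.py <<'E'
import numpy as np, cv2
from workcell import ctrl
from scipy.spatial.transform import Rotation as R
def grab(n,save=None):
    o=ctrl.get_obs(); d=ctrl.get_image(n)
    if n=="wrist":
        T=np.eye(4);T[:3,:3]=R.from_rotvec(o["orientation"]).as_matrix();T[:3,3]=o["ee_pos"]
        d["extrinsics"]=T@np.array(d["tool_from_camera"])
    if save: cv2.imwrite("pics/"+save,d["image"][:,:,::-1])
    return d
def ray(d,uv):
    uv=np.atleast_2d(np.array(uv,float))
    K=np.array([[d["fx"],0,d["cx"]],[0,d["fy"],d["cy"]],[0,0,1]])
    p=cv2.undistortPoints(uv.reshape(-1,1,2),K,np.array([d["k1"],0,0,0.])).reshape(-1,2)
    E=np.array(d["extrinsics"])
    v=np.c_[p[:,0],-p[:,1],-np.ones(len(p))]@E[:3,:3].T
    return E[:3,3],v
def onplane(d,uv,z):
    c,v=ray(d,uv); return c+v*((z-c[2])/v[:,2])[:,None]
def tri(d1,u1,d2,u2):
    c1,v1=ray(d1,u1);c2,v2=ray(d2,u2);out=[]
    for a,b in zip(v1,v2):
        s=np.linalg.lstsq(np.c_[a,-b],c2-c1,rcond=None)[0]
        p,q=c1+s[0]*a,c2+s[1]*b; out.append(np.r_[(p+q)/2,np.linalg.norm(p-q)])
    return np.array(out)
def proj(d,P):
    E=np.linalg.inv(np.array(d["extrinsics"]));P=np.atleast_2d(P)@E[:3,:3].T+E[:3,3]
    p=np.c_[P[:,0],-P[:,1]]/-P[:,2:]; r=1+d["k1"]*(p**2).sum(1)[:,None]
    return p*r*[d["fx"],d["fy"]]+[d["cx"],d["cy"]]
E
python3 - <<'E'
from h import *
a=grab("scene","s.png");b=grab("top","t.png")
cv2.imwrite("pics/s0.png",cv2.resize(a["image"][:,:,::-1],(768,576)))
cv2.imwrite("pics/t0.png",cv2.resize(b["image"][:,:,::-1],(768,576)))
print(a["extrinsics"],b["extrinsics"])
E
```

```text
[[ 2.21369199e-01 -7.78805036e-01  5.86905779e-01  1.42028056e+03]
 [ 9.75101012e-01  1.84907029e-01 -1.22423066e-01 -2.30258122e+02]
 [-1.31793035e-02  5.99393115e-01  8.00346300e-01  1.27192783e+03]
 [ 0.00000000e+00  0.00000000e+00  0.00000000e+00  1.00000000e+00]] [[ 1.10258393e-02  9.85211427e-01 -1.70987935e-01  4.02892702e+02]
 [-9.99936378e-01  1.12706606e-02  4.61118971e-04 -8.65245967e+01]
 [ 2.38144667e-03  1.70971972e-01  9.85273015e-01  1.18941507e+03]
 [ 0.00000000e+00  0.00000000e+00  0.00000000e+00  1.00000000e+00]]
```

View pics/s0.png

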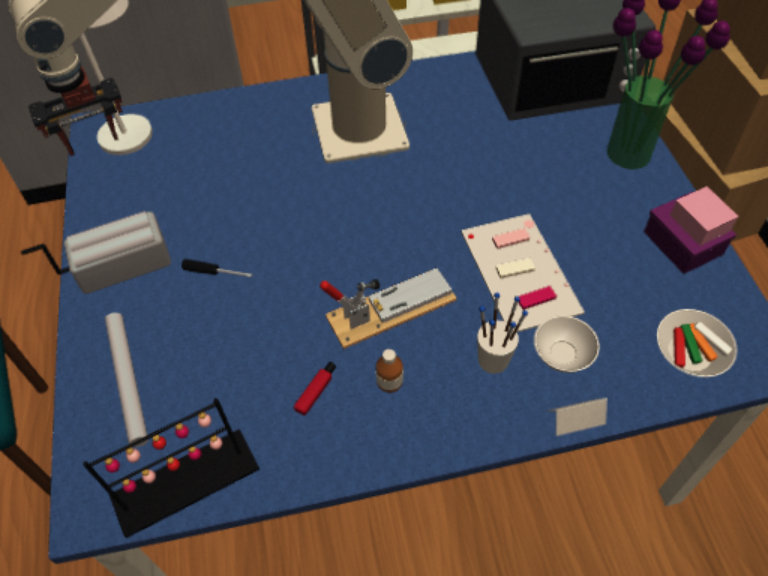

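View pics/t0.png

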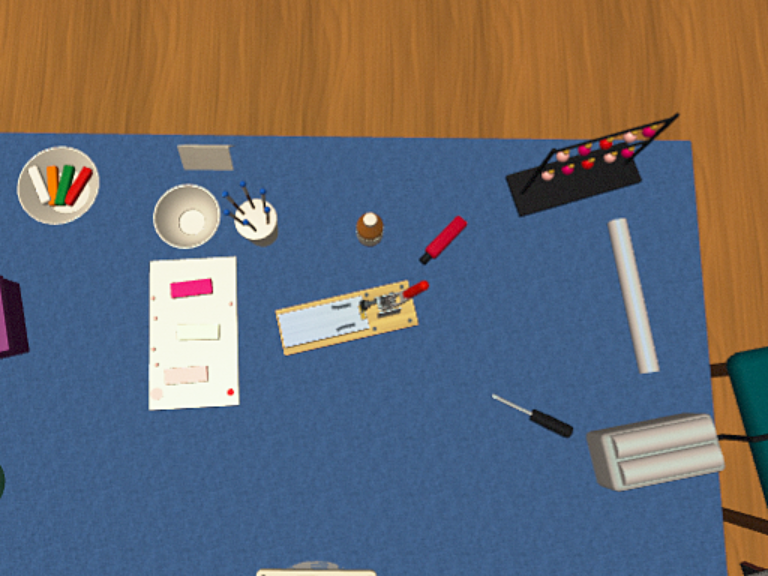

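The top view (768 px) shows the magenta blank at (191,288) and the bed spanning (280,330) to (367,312). The rails sit around (343,317) and the handle tip is at (425,286). The cup at (256,220) and the bowl are near the blank. Next I'll measure these.

```bash
python3 - <<'E'
from h import *
b=grab("top");a=grab("scene")
def mask(d,lo,hi,box=None):
    h=cv2.cvtColor(d["image"],cv2.COLOR_RGB2HSV);m=cv2.inRange(h,lo,hi)
    if box:
        z=np.zeros_like(m);x0,y0,x1,y1=box;z[y0:y1,x0:x1]=m[y0:y1,x0:x1];m=z
    return m
def big(m): return max(cv2.findContours(m,cv2.RETR_EXTERNAL,cv2.CHAIN_APPROX_NONE)[0],key=cv2.contourArea)
c=big(mask(b,(150,150,120),(176,255,255),(100,170,165,215)))
P=onplane(b,c.reshape(-1,2),20)
print("blank",cv2.minAreaRect(P[:,:2].astype(np.float32)))
# bed: pale bluish
for name,d,box in(("top",b,(180,180,280,240)),):
    m=mask(d,(95,10,150),(125,90,255),box);c=big(cv2.morphologyEx(m,cv2.MORPH_CLOSE,np.ones((5,5))))
    P=onplane(d,c.reshape(-1,2),30);print("bed",cv2.minAreaRect(P[:,:2].astype(np.float32)))
m=mask(b,(10,60,120),(28,200,255),(180,180,290,240));c=big(cv2.morphologyEx(m|mask(b,(95,10,150),(125,90,255),(180,180,280,240)),cv2.MORPH_CLOSE,np.ones((9,9))))
P=onplane(b,c.reshape(-1,2),12);print("base",cv2.minAreaRect(P[:,:2].astype(np.float32)))
# handle grip in both
for d,box in((b,(262,180,290,205)),(a,(205,180,235,206))):
    m=mask(d,(0,150,90),(8,255,255),box)|mask(d,(172,150,90),(180,255,255),box);c=big(m)
    print("handle",cv2.contourArea(c),cv2.minAreaRect(c), cv2.boxPoints(cv2.minAreaRect(c)).tolist())
cv2.imwrite("pics/z1.png",np.hstack([cv2.resize(b["image"][175:245,170:300,::-1],(400,215),interpolation=2),cv2.resize(a["image"][175:235,200:320,::-1],(400,215),interpolation=2)]))
E
```

```text
blank ((621.1626586914062, 254.20407104492188), (28.77838897705078, 78.80235290527344), 7.9443793296813965)
bed ((557.378662109375, -3.0745010375976562), (62.790462493896484, 161.72979736328125), 13.818777084350586)
base ((568.4613647460938, -46.59022521972656), (90.18315124511719, 264.9140625), 13.76781940460205)
handle 86.5 ((276.9056701660156, 192.8302001953125), (6.21622896194458, 17.871658325195312), 60.945396423339844) [[267.5849304199219, 194.4528350830078], [283.2075500488281, 185.7736053466797], [286.2264099121094, 191.2075653076172], [270.6037902832031, 199.8867950439453]]
handle 55.0 ((220.51217651367188, 193.1097412109375), (16.554418563842773, 5.15373420715332), 38.65980529785156) [[212.4390106201172, 189.95120239257812], [215.6585235595703, 185.92681884765625], [228.58534240722656, 196.26828002929688], [225.36582946777344, 200.29266357421875]]
```

View pics/z1.png

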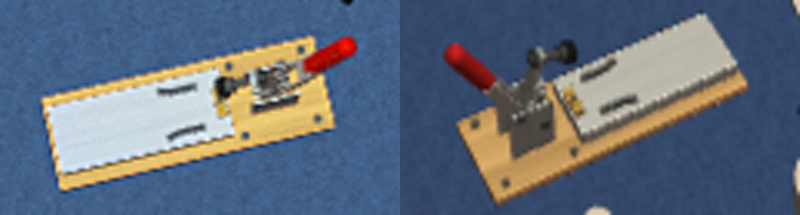

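```bash
python3 - <<'E'
from h import *
o=ctrl.get_obs();M=R.from_rotvec(o["orientation"]).as_matrix();print(o["ee_pos"],M.round(3))
print("yaw of tool x",np.degrees(np.arctan2(M[1,0],M[0,0])),"tool y",np.degrees(np.arctan2(M[1,1],M[0,1])),o["t"])
print(ctrl.get_image("wrist")["tool_from_camera"])
E
```

```text
[ 158.07802641 -604.32880144  222.21290542] [[ 0.967  0.253 -0.   ]
 [ 0.253 -0.967  0.001]
 [ 0.    -0.001 -1.   ]]
yaw of tool x 14.65682806233011 tool y -75.34317144941178 0.2
[[-7.40593069e-04  9.70223468e-01  2.42210390e-01  6.45290859e+01]
 [ 9.99998330e-01  1.12318684e-03 -1.44151703e-03  1.03691382e+00]
 [-1.67064117e-03  2.42208918e-01 -9.70222680e-01 -1.61904879e+02]
 [ 0.00000000e+00  0.00000000e+00  0.00000000e+00  1.00000000e+00]]
```

>>> {"method": "servo_tool", "body": {
  "increments": [
    [39.6,61.4,3,0,0,89.1,0.3],
    [39.6,61.4,3,0,0,89.1,0.3],
    [39.6,61.4,3,0,0,89.1,0.3],
    [39.6,61.4,3,0,0,89.1,0.3],
    [39.6,61.4,3,0,0,89.1,0.3],
    [39.6,61.4,3,0,0,89.1,0.3],
    [39.6,61.4,3,0,0,89.1,0.3],
    [39.6,61.4,3,0,0,89.1,0.3],
    [39.6,61.4,3,0,0,89.1,0.3],
    [39.6,61.4,3,0,0,89.1,0.3],
    [39.6,61.4,3,0,0,89.1,0.3],
    [39.6,61.4,3,0,0,89.1,0.3],
    [39.6,61.4,3,0,0,89.1,0.3],
    [39.6,61.4,3,0,0,89.1,0.3],
    [39.6,61.4,3,0,0,89.1,0.3],
    [39.6,61.4,3,0,0,89.1,0.3],
    [39.6,61.4,3,0,0,89.1,0.3],
    [39.6,61.4,3,0,0,89.1,0.3],
    [39.6,61.4,3,0,0,89.1,0.3],
    [39.6,61.4,3,0,0,89.1,0.3]
  ]
}}

```text
t: 1.92
ee_pos: [554.3, 10.3, 252.4]
orientation: [-1.936, -2.474, 0.001]
ft_force: [-1.0, -0.6, -0.5]
width: 57.1
grasp_force: 0.0
```

>>> {"method": "servo_tool", "body": {
  "increments": [
    [0,0,0,0,0,0,0.3],
    [0,0,0,0,0,0,0.3],
    [0,0,0,0,0,0,0.3]
  ]
}}

```text
t: 2.17
ee_pos: [553.5, 8.2, 252.7]
orientation: [-1.941, -2.47, 0.001]
ft_force: [-0.6, 0.0, 0.5]
width: 57.1
grasp_force: 0.0
```

```bash
python3 - <<'E'
from h import *
d=grab("wrist","w1.png");b=cv2.resize(d["image"][:,:,::-1],(768,576));cv2.imwrite("pics/w1b.png",b)
import pickle;pickle.dump(d,open("w1.pkl","wb"));o=ctrl.get_obs();print(o["ee_pos"],o["width"],o["t"])
E
```

```text
[553.64855539   8.24810361 252.76407678] 56.94628346835346 2.2167
```

View pics/w1b.png

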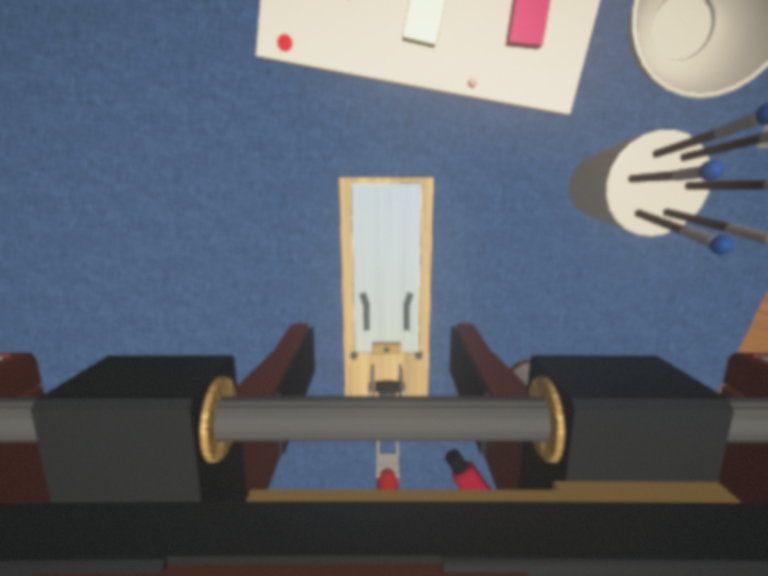

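The wrist view (768 px) shows the bed at x 352–421, y 182–352, the rails at (365,312) and (408,312), and the stop face at about (386,343).

```bash
python3 - <<'E'
from h import *
import pickle;d=pickle.load(open("w1.pkl","rb"))
h=cv2.cvtColor(d["image"],cv2.COLOR_RGB2HSV)
def big(m): return max(cv2.findContours(m,cv2.RETR_EXTERNAL,cv2.CHAIN_APPROX_NONE)[0],key=cv2.contourArea)
box=np.zeros(h.shape[:2],np.uint8);box[110:236,225:292]=255
bed=cv2.inRange(h,(90,8,140),(125,90,255))&box
c=big(cv2.morphologyEx(bed,cv2.MORPH_CLOSE,np.ones((7,7))))
r=cv2.minAreaRect(onplane(d,c.reshape(-1,2),30)[:,:2].astype(np.float32));print("bed",r)
g=d["image"].max(2)
dark=cv2.inRange(g,0,110)&cv2.erode(cv2.morphologyEx(bed,cv2.MORPH_CLOSE,np.ones((15,15))),np.ones((3,3)))
n,l,s,ce=cv2.connectedComponentsWithStats(dark)
for i in range(1,n):
    if s[i,4]>15: print("rail",s[i],onplane(d,ce[i],34)[0])
st=cv2.inRange(h,(15,100,60),(30,255,255));st[:224]=0;st[240:]=0;st[:,:240]=0;st[:,:275]=st[:,:275]
for rr in range(224,240): print(rr,[tuple(int(q) for q in d["image"][rr,cc]) for cc in (250,258,264)])
E
```

```text
bed ((549.0692138671875, 41.584327697753906), (58.53252029418945, 64.55690002441406), 14.89786148071289)
224 [(207, 212, 200), (210, 214, 203), (208, 213, 201)]
225 [(206, 211, 198), (209, 213, 200), (207, 212, 200)]
226 [(202, 205, 192), (203, 206, 193), (202, 206, 192)]
227 [(185, 185, 168), (187, 186, 170), (186, 185, 169)]
228 [(168, 156, 133), (167, 156, 131), (167, 156, 132)]
229 [(170, 146, 104), (167, 143, 103), (170, 145, 104)]
230 [(185, 156, 100), (172, 147, 100), (185, 156, 101)]
231 [(191, 163, 102), (157, 139, 101), (190, 163, 102)]
232 [(192, 165, 102), (136, 127, 104), (193, 166, 104)]
233 [(195, 166, 103), (130, 125, 104), (194, 166, 104)]
234 [(195, 165, 104), (151, 138, 107), (196, 168, 107)]
235 [(194, 164, 108), (180, 157, 113), (201, 171, 114)]
236 [(200, 169, 117), (207, 176, 125), (211, 179, 125)]
237 [(211, 180, 128), (217, 188, 133), (217, 187, 133)]
238 [(215, 185, 132), (220, 191, 136), (219, 191, 135)]
239 [(215, 185, 132), (220, 192, 137), (220, 191, 137)]
```

```bash
python3 - <<'E'
from h import *
import pickle;d=pickle.load(open("w1.pkl","rb"))
im=d["image"].astype(int)
print("stop face",onplane(d,[[258,227.3]],30))
for rr in (150,170,200,210,216):
    row=im[rr,225:292]; sat=row[:,0]-row[:,2]  # wood: large
    e=np.where(sat<35)[0]; e=e[(e>5)]
    run=max(np.split(e,np.where(np.diff(e)>1)[0]+1),key=len)
    dk=np.where((row.max(1)<150)&(np.arange(67)>run[0]+3)&(np.arange(67)<run[-1]-3))[0]+225
    print(rr,run[0]+225,run[-1]+225,"dark",dk)
    L,Rr=onplane(d,[[run[0]+224.5,rr],[run[-1]+225.5,rr]],30);print(L[:2].round(1),Rr[:2].round(1),"mid",((L+Rr)/2)[:2].round(1))
    if len(dk)>1:
        Q=onplane(d,[[dk.min(),rr],[dk.max(),rr]],34);print("  railmid",Q.mean(0)[:2].round(1))
E
```

```text
stop face [[577.40251329 -73.18956368  30.        ]]
150 234 279 dark []
[517.   29.9] [579.2  45. ] mid [548.1  37.5]
170 235 279 dark []
[524.5   2.9] [586.4  17.9] mid [555.4  10.4]
200 236 278 dark [241 242 243 244 270 271 272 273]
[535.5 -39.8] [596.3 -25.1] mid [565.9 -32.5]
  railmid [565.6 -31.4]
210 236 278 dark [243 244 245 269 270 271 272]
[538.8 -54.7] [600.2 -39.8] mid [569.5 -47.3]
  railmid [569.9 -45.9]
216 236 278 dark [243 244 245 269 270 271 272]
[540.9 -63.8] [602.6 -48.8] mid [571.7 -56.3]
  railmid [572.1 -54.8]
```

>>> {"method": "servo_tool", "body": {
  "increments": [
    [6.4,27.1,0,0,0,-6,0.3],
    [6.4,27.1,0,0,0,-6,0.3],
    [6.4,27.1,0,0,0,-6,0.3],
    [6.4,27.1,0,0,0,-6,0.3],
    [6.4,27.1,0,0,0,-6,0.3],
    [6.4,27.1,-12,0,0,-6,0.3],
    [6.4,27.1,-12,0,0,-6,0.3],
    [6.4,27.1,-12,0,0,-6,0.3],
    [6.4,27.1,-12,0,0,-6,0.3],
    [6.4,27.1,-12,0,0,-6,0.3],
    [6.4,27.1,-12,0,0,-6,0.3],
    [6.4,27.1,-12,0,0,-6,0.3],
    [6.4,27.1,-12,0,0,-6,0.3],
    [6.4,27.1,-12,0,0,-6,0.3]
  ]
}}

```text
t: 3.38
ee_pos: [619.4, 279.7, 135.1]
orientation: [2.067, 2.364, 0.005]
ft_force: [-0.2, -0.4, 0.5]
width: 57.2
grasp_force: 0.0
```

```bash
python3 - <<'E'
from h import *
d=grab("wrist","w2.png");h=cv2.cvtColor(d["image"],cv2.COLOR_RGB2HSV)
m=cv2.inRange(h,(160,150,100),(176,255,255))
c=max(cv2.findContours(m,cv2.RETR_EXTERNAL,cv2.CHAIN_APPROX_NONE)[0],key=cv2.contourArea)
P=onplane(d,c.reshape(-1,2),20)
print(cv2.boundingRect(c),cv2.minAreaRect(P[:,:2].astype(np.float32)))
o=ctrl.get_obs();M=R.from_rotvec(o["orientation"]).as_matrix();print(o["ee_pos"],np.degrees(np.arctan2(M[1,1],M[0,1])),o["t"])
E
```

```text
(244, 222, 23, 23) ((625.9579467773438, 230.54742431640625), (24.005807876586914, 25.430952072143555), 7.569645881652832)
[619.1036081  279.77905551 134.73131278] 7.695026860273071 3.4333
```

View pics/w2.png

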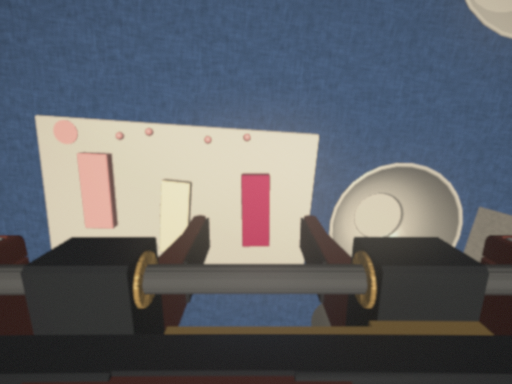

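The blank spans cols 242–269 and rows 174–246, centred between the fingers at cols 208 and 302. I'll convert its corners to world coordinates.

```bash
python3 - <<'E'
from h import *
d=grab("wrist");h=cv2.cvtColor(d["image"],cv2.COLOR_RGB2HSV)
m=cv2.inRange(h,(160,110,60),(179,255,255));m[:165]=0;m[:,:225]=0;m[:,285:]=0;m[250:]=0
c=max(cv2.findContours(m,cv2.RETR_EXTERNAL,cv2.CHAIN_APPROX_NONE)[0],key=cv2.contourArea)
P=onplane(d,c.reshape(-1,2),20)
print(cv2.boundingRect(c),cv2.minAreaRect(P[:,:2].astype(np.float32)))
E
```

```text
(242, 175, 27, 71) ((622.6025390625, 255.43658447265625), (27.26685333251953, 77.68901824951172), 8.008743286132812)
```

>>> {"method": "servo_tool", "body": {
  "increments": [
    [0,0,-4,0,0,0,0.3],
    [0,0,-8,0,0,0,0.3],
    [0,0,-11,0,0,0,0.3],
    [0,0,-12.2,0,0,0,0.3],
    [0,0,-12.2,0,0,0,0.3],
    [0,0,-12.2,0,0,0,0.3],
    [0,0,-12.2,0,0,0,-0.6],
    [0,0,-12.2,0,0,0,-0.6],
    [0,0,-12.2,0,0,0,-0.6],
    [0,0,-12.2,0,0,0,-0.6],
    [0,0,-12.2,0,0,0,-0.6],
    [0,0,-12.2,0,0,0,-0.6]
  ]
}}

```text
t: 4.48
ee_pos: [618.5, 280.5, 11.2]
orientation: [2.066, 2.366, 0.001]
ft_force: [-0.2, -1.4, 3.4]
width: 29.6
grasp_force: 29.8
```

>>> {"method": "servo_tool", "body": {
  "increments": [
    [0,0,1.5,0,0,0,-0.6],
    [0,0,5,0,0,0,-0.6],
    [0,0,9,0,0,0,-0.6],
    [-2,-5,11,0,0,1,-0.6],
    [-3.5,-9,11,0,0,2,-0.6],
    [-4.5,-13,11,0,0,3,-0.6],
    [-5.5,-17,11,0,0,5,-0.6],
    [-6.5,-20,11,0,0,6.1,-0.6],
    [-7.36,-23.2,11,0,0,6.1,-0.6],
    [-7.36,-23.2,11,0,0,6.1,-0.6],
    [-7.36,-23.2,11,0,0,6.1,-0.6],
    [-7.36,-23.2,11,0,0,6.1,-0.6],
    [-7.36,-23.2,11,0,0,6.1,-0.6]
  ]
}}

```text
t: 5.57
ee_pos: [545.3, 49.4, 121.2]
orientation: [1.936, 2.474, 0.001]
ft_force: [0.3, 0.2, -1.4]
width: 29.8
grasp_force: 29.8
```

```bash
python3 - <<'E'
from h import *
d=grab("wrist","w3.png");t=grab("top","t3.png")
cv2.imwrite("pics/c3.png",cv2.resize(d["image"][100:320,150:370,::-1],(600,600),interpolation=2))
o=ctrl.get_obs();M=R.from_rotvec(o["orientation"]).as_matrix();print(o["ee_pos"],np.degrees(np.arctan2(M[1,1],M[0,1])),o["t"],o["width"])
E
```

```text
[545.03602541  49.61050237 120.82952209] 13.955645684579773 5.6667 29.41974476735349
```

View pics/c3.png

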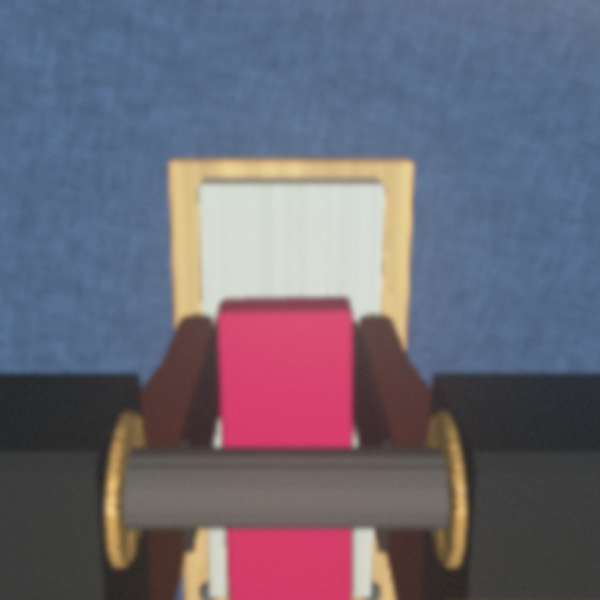

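The crop shows the blank held square with its edges at crop cols 219 and 352. The bed ahead has edges at about 200 and 384.

```bash
python3 - <<'E'
from h import *
d=grab("wrist");im=d["image"].astype(float)
o=ctrl.get_obs();M=R.from_rotvec(o["orientation"]).as_matrix();p=np.array(o["ee_pos"])
k=220/600
def edges(r,a,b,ch):  # subpixel strongest gradients of ch around cols a,b
    s=cv2.GaussianBlur(ch,(3,3),0)[r];g=np.abs(np.gradient(s));out=[]
    for c in(a,b):
        i=np.arange(c-4,c+5);out.append((g[i]**2@i)/(g[i]**2).sum())
    return out
sat=im[:,:,0]-im[:,:,2]; gr=im[:,:,0]-im[:,:,1]
for nm,rows,ca,cb,z,ch in(("bed",range(172,206,6),150+200*k,150+384*k,30,sat),("blank",range(220,260,8),150+220*k,150+352*k,p[2]+8.8,gr)):
    for r in rows:
        e=edges(r,int(round(ca)),int(round(cb)),ch);Q=(onplane(d,[[e[0],r],[e[1],r]],z)-p)@M
        print(nm,r,np.round(e,1),"toolxy",Q[:,:2].round(1).tolist(),"mid y",Q[:,1].mean().round(2))
r=None
c=im[215-20:225,256];print("blank top end", [ (195+i,int(x[0]),int(x[1])) for i,x in enumerate(c)][8:26])
E
```

```text
bed 172 [222.5 290.9] toolxy [[21.5, -30.7], [21.4, 32.9]] mid y 1.11
bed 178 [222.8 290.7] toolxy [[15.8, -30.7], [15.7, 33.0]] mid y 1.16
bed 184 [222.9 290.5] toolxy [[10.0, -30.7], [10.0, 33.0]] mid y 1.14
bed 190 [222.9 290.1] toolxy [[4.2, -30.9], [4.1, 32.7]] mid y 0.93
bed 196 [223.1 289.9] toolxy [[-1.7, -30.9], [-1.7, 32.8]] mid y 0.93
bed 202 [223.3 289.8] toolxy [[-7.6, -30.9], [-7.7, 32.8]] mid y 0.97
blank 220 [229.4 278.9] toolxy [[9.8, -15.9], [9.8, 13.4]] mid y -1.23
blank 228 [229.4 279. ] toolxy [[4.8, -15.9], [4.7, 13.6]] mid y -1.18
blank 236 [229.8 278.9] toolxy [[-0.3, -15.8], [-0.4, 13.6]] mid y -1.11
blank 244 [230.1 278.9] toolxy [[-5.5, -15.8], [-5.6, 13.7]] mid y -1.03
blank 252 [230.5 278.8] toolxy [[-10.8, -15.7], [-10.8, 13.8]] mid y -0.94
blank top end [(203, 213, 217), (204, 213, 218), (205, 213, 218), (206, 213, 217), (207, 206, 209), (208, 186, 177), (209, 155, 125), (210, 135, 82), (211, 133, 71), (212, 139, 70), (213, 158, 71), (214, 185, 75), (215, 205, 76), (216, 214, 77), (217, 216, 78), (218, 217, 79), (219, 217, 77), (220, 217, 78)]
```

>>> {"method": "servo_tool", "body": {
  "increments": [
    [0.18,0.04,-4,0,0,0,-0.6],
    [0.18,0.04,-6.5,0,0,0,-0.6],
    [0.18,0.04,-8,0,0,0,-0.6],
    [0.18,0.04,-8.5,0,0,0,-0.6],
    [0.18,0.04,-8.5,0,0,0,-0.6],
    [0.18,0.04,-8.5,0,0,0,-0.6]
  ]
}}

```text
t: 6.22
ee_pos: [546.8, 49.3, 36.0]
orientation: [1.936, 2.474, 0.0]
ft_force: [-0.3, -0.7, -0.6]
width: 29.7
grasp_force: 29.9
```

```bash
cat > m.py <<'E'
from h import *
d=grab("wrist","w4.png");im=d["image"].astype(float)
o=ctrl.get_obs();M=R.from_rotvec(o["orientation"]).as_matrix();p=np.array(o["ee_pos"]);print(p,o["ft_force"],o["t"])
sat=cv2.GaussianBlur(im[:,:,0]-im[:,:,2],(3,3),0);gr=cv2.GaussianBlur(im[:,:,0]-im[:,:,1],(3,3),0)
for r in range(130,262,8):
    out=[]
    for ch,z,lo in((sat,30,18),(gr,p[2]+8.8,60)):
        g=np.gradient(ch[r]);
        a=np.arange(195,256);b=np.arange(256,320)
        if ch is sat: e=[a[g[a].argmin()],b[g[b].argmax()]]
        else: e=[a[g[a].argmax()],b[g[b].argmin()]]
        w=[(np.abs(g[c-2:c+3])@np.arange(c-2,c+3))/np.abs(g[c-2:c+3]).sum() for c in e]
        Q=(onplane(d,[[w[0],r],[w[1],r]],z)-p)@M; out.append([round(float(v),1) for v in (*w,Q[0,0],Q[0,1],Q[1,1],Q[:,1].mean())])
    print(r,*out)
E
python3 m.py
```

```text
[547.19904511  49.1665906   36.50940743] [ 0.0799714  -0.47595168  0.26592936] 6.2667
130 [242.2, 284.0, 61.5, -8.8, 16.1, 3.6] [235.9, 280.0, 61.8, -11.6, 12.3, 0.4]
138 [225.8, 309.8, 56.8, -18.7, 31.7, 6.5] [229.1, 314.4, 57.5, -15.4, 31.2, 7.9]
146 [250.8, 309.1, 52.0, -3.7, 31.5, 13.9] [204.1, 263.9, 53.2, -29.2, 3.7, -12.8]
154 [247.8, 260.1, 47.2, -5.6, 1.9, -1.9] [211.5, 271.3, 48.8, -25.3, 7.8, -8.7]
162 [230.6, 271.9, 42.3, -16.2, 9.1, -3.5] [199.7, 283.2, 44.4, -32.1, 14.5, -8.8]
170 [220.0, 301.1, 37.4, -22.9, 27.3, 2.2] [194.2, 316.2, 39.9, -35.4, 33.2, -1.1]
178 [207.8, 311.8, 32.4, -30.6, 34.2, 1.8] [230.3, 319.9, 35.3, -15.2, 35.5, 10.1]
186 [206.0, 304.1, 27.3, -31.9, 29.6, -1.2] [198.5, 319.6, 30.7, -33.4, 35.6, 1.1]
194 [205.0, 305.4, 22.1, -32.8, 30.6, -1.1] [198.1, 319.3, 26.0, -33.9, 35.7, 0.9]
202 [205.1, 305.0, 16.8, -32.9, 30.6, -1.2] [199.5, 319.0, 21.2, -33.3, 35.8, 1.2]
210 [205.8, 304.8, 11.5, -32.8, 30.7, -1.0] [231.1, 318.3, 16.3, -15.2, 35.7, 10.3]
218 [206.0, 304.2, 6.1, -32.9, 30.6, -1.1] [229.4, 279.0, 11.4, -16.3, 12.9, -1.7]
226 [206.2, 303.9, 0.6, -33.0, 30.6, -1.2] [229.2, 279.0, 6.4, -16.5, 13.0, -1.7]
234 [206.6, 303.7, -5.0, -32.9, 30.7, -1.1] [229.8, 279.0, 1.4, -16.2, 13.1, -1.6]
242 [220.9, 288.0, -10.7, -23.8, 20.6, -1.6] [230.0, 278.9, -3.8, -16.2, 13.1, -1.5]
250 [218.8, 290.2, -16.4, -25.3, 22.2, -1.5] [230.1, 278.8, -9.0, -16.3, 13.2, -1.5]
258 [202.3, 312.9, -22.2, -36.6, 37.7, 0.5] [230.9, 278.3, -14.3, -15.9, 13.0, -1.5]
```

>>> {"method": "servo_tool", "body": {
  "increments": [
    [0.04,0.01,-0.15,0,0,0,-0.6],
    [0.04,0.01,-0.31,0,0,0,-0.6],
    [0.04,0.01,-0.31,0,0,0,-0.6],
    [0.04,0.01,-0.31,0,0,0,-0.6],
    [0.04,0.01,-0.31,0,0,0,-0.6]
  ]
}}

```text
t: 6.68
ee_pos: [547.0, 48.8, 32.9]
orientation: [1.937, 2.473, 0.001]
ft_force: [-0.7, -0.7, 1.8]
width: 29.9
grasp_force: 29.9
```

>>> {"method": "servo_tool", "body": {
  "increments": [
    [0.1,-0.4,0,0,0,0,-0.6],
    [0.2,-0.8,0,0,0,0,-0.6],
    [0.3,-1.2,0,0,0,0,-0.6],
    [0.4,-1.6,0,0,0,0,-0.6],
    [0.5,-2.0,0,0,0,0,-0.6],
    [0.6,-2.4,0,0,0,0,-0.6],
    [0.7,-2.8,0,0,0,0,-0.6],
    [0.8,-3.2,0,0,0,0,-0.6],
    [0.9,-3.6,0,0,0,0,-0.6],
    [1.0,-4.0,0,0,0,0,-0.6],
    [1.1,-4.4,0,0,0,0,-0.6],
    [1.16,-4.66,0,0,0,0,-0.6],
    [1.21,-4.85,0,0,0,0,-0.6],
    [1.21,-4.85,0,0,0,0,-0.6]
  ]
}}

```text
t: 7.85
ee_pos: [559.3, -0.4, 32.9]
orientation: [1.938, 2.472, 0.0]
ft_force: [1.0, 0.6, 4.8]
width: 29.5
grasp_force: 29.9
```

>>> {"method": "servo_tool", "body": {
  "increments": [
    [0.024,-0.097,0,0,0,0,-0.6],
    [0.05,-0.19,0,0,0,0,-0.6],
    [0.07,-0.29,0,0,0,0,-0.6],
    [0.1,-0.39,0,0,0,0,-0.6],
    [0.1,-0.39,0,0,0,0,-0.6]
  ]
}}

```text
t: 8.27
ee_pos: [560.1, -3.9, 32.9]
orientation: [1.938, 2.473, 0.0]
ft_force: [-0.3, 2.2, 5.2]
width: 29.7
grasp_force: 29.9
```

>>> {"method": "servo_tool", "body": {
  "increments": [
    [0.02,-0.1,0,0,0,0,-0.6],
    [0.05,-0.19,0,0,0,0,-0.6],
    [0.05,-0.19,0,0,0,0,-0.6]
  ]
}}

```text
t: 8.52
ee_pos: [560.6, -5.8, 32.9]
orientation: [1.938, 2.473, 0.0]
ft_force: [-2.0, 2.3, 6.1]
width: 29.5
grasp_force: 29.9
```

>>> {"method": "servo_tool", "body": {
  "increments": [
    [0.01,-0.05,0,0,0,0,-0.6],
    [0.024,-0.1,0,0,0,0,-0.6],
    [0.024,-0.1,0,0,0,0,-0.6]
  ]
}}

```text
t: 8.77
ee_pos: [560.8, -6.7, 32.9]
orientation: [1.938, 2.473, 0.0]
ft_force: [-1.6, 2.5, 4.9]
width: 29.7
grasp_force: 29.9
```

>>> {"method": "servo_tool", "body": {
  "increments": [
    [0.01,-0.05,0,0,0,0,-0.6],
    [0.024,-0.1,0,0,0,0,-0.6],
    [0.024,-0.1,0,0,0,0,-0.6]
  ]
}}

```text
t: 9.02
ee_pos: [561.1, -7.7, 32.9]
orientation: [1.938, 2.473, 0.001]
ft_force: [-1.4, 2.4, 5.0]
width: 29.3
grasp_force: 29.9
```

>>> {"method": "servo_tool", "body": {
  "increments": [
    [0.01,-0.05,0,0,0,0,-0.6],
    [0.024,-0.1,0,0,0,0,-0.6],
    [0.024,-0.1,0,0,0,0,-0.6]
  ]
}}

```text
t: 9.27
ee_pos: [561.2, -8.5, 32.9]
orientation: [-1.938, -2.472, -0.001]
ft_force: [-0.3, 4.0, 6.3]
width: 30.0
grasp_force: 29.9
```

>>> {"method": "servo_tool", "body": {
  "increments": [
    [0.01,-0.05,0,0,0,0,-0.6],
    [0.024,-0.1,0,0,0,0,-0.6],
    [0.024,-0.1,0,0,0,0,-0.6]
  ]
}}

```text
t: 9.52
ee_pos: [561.3, -8.5, 32.9]
orientation: [-1.938, -2.471, -0.002]
ft_force: [-1.4, 10.2, 6.7]
width: 29.6
grasp_force: 29.9
```

```bash
python3 - <<'E'
from h import *
a=grab("scene","s5.png");t=grab("top","t5.png");w=grab("wrist","w5.png")
f=lambda x:cv2.resize(x[:,:,::-1],(400,300),interpolation=2)
cv2.imwrite("pics/c5.png",np.hstack([f(a["image"][170:230,200:280]),f(t["image"][180:240,200:280])]))
E
```

```text
(no output)
```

View pics/c5.png

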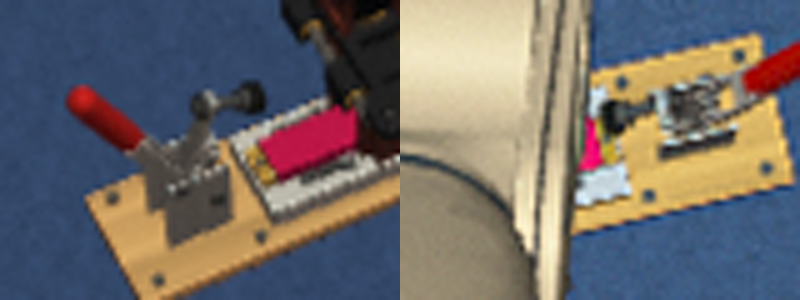

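The blank is home: the push-back force rose to 10 N and travel stopped, with the blank against the brass in the scene crop at (265,160). I'll ease off, release, lift, and measure the handle angle.

>>> {"method": "servo_tool", "body": {
  "increments": [
    [-0.02,0.08,0,0,0,0,-0.6],
    [-0.02,0.08,0,0,0,0,-0.6],
    [-0.02,0.08,0,0,0,0,0.2],
    [-0.02,0.08,0,0,0,0,0.2],
    [-0.02,0.08,0,0,0,0,0.2],
    [-0.02,0.08,0,0,0,0,0.2],
    [-0.02,0.08,1,0,0,0,0.2],
    [-0.02,0.08,3,0,0,0,0.2],
    [-0.02,0.08,7,0,0,0,0.2],
    [-0.02,0.08,11,0,0,0,0.2],
    [-0.02,0.08,15,0,0,0,0.2],
    [-0.02,0.08,19,0,0,0,0.2],
    [-0.02,0.08,22,0,0,0,0.2],
    [-0.02,0.08,22,0,0,0,0.2],
    [-0.02,0.08,22,0,0,0,-1],
    [-0.02,0.08,22,0,0,0,-1],
    [-0.02,0.08,22,0,0,0,-1],
    [-0.02,0.08,22,0,0,0,-1],
    [-0.02,0.08,22,0,0,0,-1]
  ]
}}

```text
t: 11.25
ee_pos: [560.4, -8.6, 251.1]
orientation: [-1.936, -2.471, 0.003]
ft_force: [-0.1, 0.5, 0.6]
width: 23.1
grasp_force: 0.0
```

```bash
cat > hand.py <<'E'
from h import *
ux=np.array([-.2419,.9703,0]);O=np.array([586.9,-111.2,0.]);uy=np.array([-.9703,-.2419,0])
def handle(d,box):
    h=cv2.cvtColor(d["image"],cv2.COLOR_RGB2HSV);m=cv2.inRange(h,(0,150,70),(8,255,255))|cv2.inRange(h,(174,150,70),(180,255,255))
    z=np.zeros_like(m);x0,y0,x1,y1=box;z[y0:y1,x0:x1]=m[y0:y1,x0:x1]
    n,l,s,ce=cv2.connectedComponentsWithStats(z);i=1+s[1:,4].argmax();v,u=np.where(l==i)
    q=np.c_[u,v].astype(np.float32);f=cv2.fitLine(q,cv2.DIST_L2,0,.01,.01).ravel();t=(q-f[2:])@f[:2]
    E=[f[2:]+f[:2]*t.min(),f[2:]+f[:2]*t.max(),f[2:]]
    c,V=ray(d,E);P=c+V*(((O-c)@uy)/(V@uy))[:,None]
    return [((p-O)@ux,p[2]) for p in P]
if __name__=="__main__":
    for n,box in(("top",(262,170,300,215)),("scene",(195,175,240,215))):
        d=grab(n)
        for x,z in handle(d,box): print(n,round(x,1),round(z,1),"ang",np.degrees(np.arctan2(z-70,-23-x)).round(1),"r",np.hypot(z-70,x+23).round(1))
    o=ctrl.get_obs();print(o["ee_pos"],o["width"],o["ft_force"],o["t"])
E
python3 hand.py; python3 - <<'E'
from h import *
w=grab("wrist","w6.png");a=cv2.imread("pics/w6.png")
s=grab("scene")["image"][165:240,200:300,::-1]
cv2.imwrite("pics/c6.png",np.hstack([cv2.resize(a[150:384,140:372],(400,400)),cv2.resize(s,(400,400),interpolation=2)]))
E
```

```text
top -42.7 94.1 ang 50.7 r 31.1
top -79.2 169.8 ang 60.6 r 114.5
top -61.9 133.9 ang 58.7 r 74.8
scene -79.1 185.6 ang 64.1 r 128.5
scene -44.5 113.3 ang 63.6 r 48.4
scene -62.5 150.9 ang 64.0 r 90.0
[560.71896345  -8.620944   251.55621559] 15.304168681984773 [ 0.32015893 -0.54138787  0.27389432] 11.35
```

View pics/c6.png

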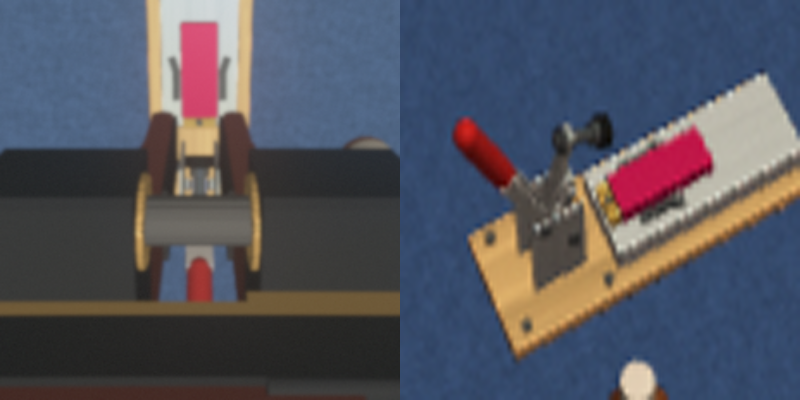

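>>> {"method": "servo_tool", "body": {
  "increments": [
    [1.0,-4,0,0,0,0,-1],
    [2.0,-8,0,0,0,0,-1],
    [3.2,-12.7,0,0,0,0,-1],
    [3.2,-12.7,-1,0,0,0,-1],
    [3.2,-12.7,-4,0,0,0,-1],
    [3.2,-12.7,-7.6,0,0,0,-1],
    [3.2,-12.7,-7.6,0,0,0,-1],
    [3.2,-12.7,-7.6,0,0,0,-1]
  ]
}}

```text
t: 12.12
ee_pos: [591.6, -135.0, 174.9]
orientation: [-1.934, -2.469, 0.003]
ft_force: [-0.4, 0.9, 1.3]
width: 0.4
grasp_force: 0.0
```

```bash
cat > arc.py <<'E'
from hand import *
import sys
o=ctrl.get_obs();p=np.array(o["ee_pos"]);print(p.round(1),np.array(o["ft_force"]).round(1),o["t"])
print("tool in jig",((p-O)@ux).round(1),((p-O)@uy).round(1))
for e in map(float,sys.argv[1:]):
    r=np.radians(e);X=-23-100*np.cos(r)+9*np.sin(r)+10;z=70+100*np.sin(r)+9*np.cos(r)
    q=O+ux*X;q[2]=z;print(e,((q-p)/10).round(2))
E
python3 arc.py 66 63 60 56 52 48 44 40 36 32 30
```

```text
[ 591.6 -135.   174.9] [-0.4  0.9  1.3] 12.1167
tool in jig -24.2 1.2
66.0 [ 0.63 -2.03 -0.99]
63.0 [ 0.75 -2.51 -1.17]
60.0 [ 0.87 -2.97 -1.38]
56.0 [ 1.02 -3.58 -1.69]
52.0 [ 1.17 -4.16 -2.05]
48.0 [ 1.31 -4.72 -2.45]
44.0 [ 1.44 -5.25 -2.89]
40.0 [ 1.56 -5.75 -3.37]
36.0 [ 1.68 -6.22 -3.88]
32.0 [ 1.78 -6.64 -4.43]
30.0 [ 1.83 -6.85 -4.71]
```

>>> {"method": "servo_tool", "body": {
  "increments": [
    [0.3,-1.0,-0.5,0,0,0,-1],
    [0.63,-2.03,-0.99,0,0,0,-1],
    [0.75,-2.51,-1.17,0,0,0,-1],
    [0.87,-2.97,-1.38,0,0,0,-1],
    [0.95,-3.27,-1.53,0,0,0,-1],
    [1.02,-3.58,-1.69,0,0,0,-1],
    [1.1,-3.87,-1.87,0,0,0,-1],
    [1.17,-4.16,-2.05,0,0,0,-1],
    [1.24,-4.44,-2.25,0,0,0,-1],
    [1.31,-4.72,-2.45,0,0,0,-1],
    [1.31,-4.72,-2.45,0,0,0,-1]
  ]
}}

```text
t: 13.03
ee_pos: [606.0, -183.3, 151.5]
orientation: [-1.937, -2.473, 0.001]
ft_force: [0.3, 0.6, -0.6]
width: 0.3
grasp_force: 0.0
```

```bash
python3 arc.py 44 40 36 32 30; python3 - <<'E'
from h import *
s=grab("scene")["image"][160:235,190:290,::-1];w=grab("wrist")["image"][:,:,::-1]
cv2.imwrite("pics/c7.png",np.hstack([cv2.resize(w[150:384,140:372],(400,400)),cv2.resize(s,(400,400),interpolation=2)]))
E
```

```text
[ 606.  -183.3  151.5] [ 0.3  0.6 -0.6] 13.0333
tool in jig -74.6 -1.1
44.0 [-0.01 -0.42 -0.55]
40.0 [ 0.11 -0.92 -1.03]
36.0 [ 0.23 -1.39 -1.54]
32.0 [ 0.34 -1.82 -2.08]
30.0 [ 0.39 -2.02 -2.37]
```

View pics/c7.png

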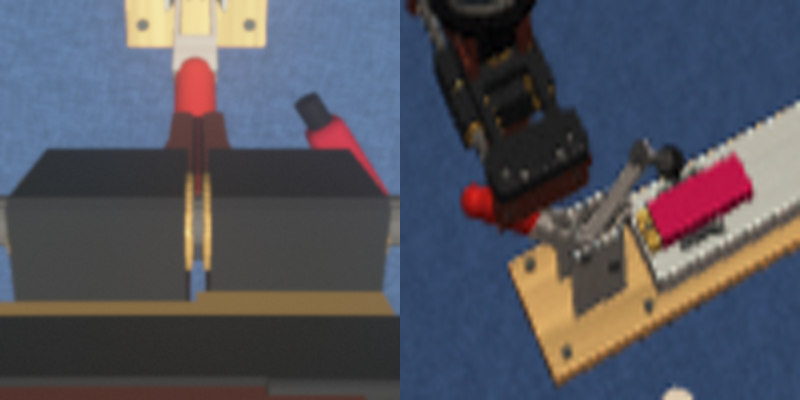

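The fingers sit centred on the red grip, and the clamp arm is tilting towards the blank. I'll go on to about 30°.

>>> {"method": "servo_tool", "body": {
  "increments": [
    [0,-0.42,-0.55,0,0,0,-1],
    [0.05,-0.67,-0.79,0,0,0,-1],
    [0.11,-0.92,-1.03,0,0,0,-1],
    [0.17,-1.15,-1.28,0,0,0,-1],
    [0.23,-1.39,-1.54,0,0,0,-1],
    [0.28,-1.6,-1.8,0,0,0,-1],
    [0.34,-1.82,-2.08,0,0,0,-1],
    [0.39,-2.02,-2.37,0,0,0,-1],
    [0.39,-2.02,-2.37,0,0,0,-1]
  ]
}}

```text
t: 13.88
ee_pos: [609.9, -203.4, 127.6]
orientation: [-1.937, -2.472, 0.001]
ft_force: [0.7, -0.8, -0.5]
width: 0.6
grasp_force: 0.0
```

```bash
python3 arc.py 28 26 24 22 20 18 15
```

```text
[ 609.9 -203.4  127.6] [ 0.7 -0.8 -0.5] 13.8833
tool in jig -95.0 0.0
28.0 [ 0.05 -0.2  -0.27]
26.0 [ 0.1  -0.38 -0.56]
24.0 [ 0.14 -0.55 -0.87]
22.0 [ 0.18 -0.71 -1.18]
20.0 [ 0.22 -0.86 -1.49]
18.0 [ 0.25 -1.   -1.81]
15.0 [ 0.3  -1.19 -2.3 ]
```

>>> {"method": "servo_tool", "body": {
  "increments": [
    [0.05,-0.2,-0.27,0,0,0,-1],
    [0.1,-0.38,-0.56,0,0,0,-1],
    [0.1,-0.38,-0.56,0,0,0,-1]
  ]
}}

```text
t: 14.13
ee_pos: [611.0, -207.0, 122.2]
orientation: [-1.937, -2.473, 0.0]
ft_force: [-0.1, -0.1, 0.9]
width: 0.7
grasp_force: 0.2
```

>>> {"method": "servo_tool", "body": {
  "increments": [
    [0.02,-0.08,-0.15,0,0,0,-1],
    [0.04,-0.17,-0.31,0,0,0,-1],
    [0.04,-0.17,-0.31,0,0,0,-1]
  ]
}}

```text
t: 14.38
ee_pos: [611.6, -208.6, 119.6]
orientation: [1.937, 2.473, 0.0]
ft_force: [-0.1, 0.4, 1.9]
width: 0.3
grasp_force: 1.2
```

>>> {"method": "servo_tool", "body": {
  "increments": [
    [0.02,-0.08,-0.15,0,0,0,-1],
    [0.04,-0.16,-0.31,0,0,0,-1],
    [0.04,-0.16,-0.31,0,0,0,-1]
  ]
}}

```text
t: 14.63
ee_pos: [612.1, -210.2, 116.7]
orientation: [1.937, 2.473, 0.0]
ft_force: [-0.7, 0.1, 4.1]
width: 0.6
grasp_force: 2.3
```

>>> {"method": "servo_tool", "body": {
  "increments": [
    [0.02,-0.08,-0.15,0,0,0,-1],
    [0.04,-0.15,-0.31,0,0,0,-1],
    [0.04,-0.15,-0.31,0,0,0,-1]
  ]
}}

```text
t: 14.88
ee_pos: [612.5, -211.7, 113.7]
orientation: [1.937, 2.473, 0.0]
ft_force: [-1.0, 2.2, 5.6]
width: 0.5
grasp_force: 2.9
```

>>> {"method": "servo_tool", "body": {
  "increments": [
    [0.02,-0.07,-0.16,0,0,0,-1],
    [0.03,-0.14,-0.32,0,0,0,-1],
    [0.03,-0.14,-0.32,0,0,0,-1]
  ]
}}

```text
t: 15.13
ee_pos: [612.9, -213.2, 110.6]
orientation: [1.937, 2.473, 0.0]
ft_force: [-2.1, 1.6, 6.9]
width: 0.8
grasp_force: 3.3
```

>>> {"method": "servo_tool", "body": {
  "increments": [
    [0.01,-0.06,-0.16,0,0,0,-1],
    [0.03,-0.13,-0.32,0,0,0,-1],
    [0.03,-0.13,-0.32,0,0,0,-1]
  ]
}}

```text
t: 15.38
ee_pos: [613.3, -214.5, 107.6]
orientation: [1.937, 2.473, 0.0]
ft_force: [-1.2, 2.3, 6.8]
width: 0.2
grasp_force: 3.6
```

>>> {"method": "servo_tool", "body": {
  "increments": [
    [0.01,-0.06,-0.16,0,0,0,-1],
    [0.03,-0.12,-0.32,0,0,0,-1],
    [0.03,-0.12,-0.32,0,0,0,-1]
  ]
}}

```text
t: 15.63
ee_pos: [613.6, -215.8, 104.4]
orientation: [1.937, 2.473, 0.0]
ft_force: [-1.0, 0.9, 7.5]
width: 0.1
grasp_force: 3.6
```

>>> {"method": "servo_tool", "body": {
  "increments": [
    [0.01,-0.05,-0.16,0,0,0,-1],
    [0.03,-0.11,-0.33,0,0,0,-1],
    [0.03,-0.11,-0.33,0,0,0,-1]
  ]
}}

```text
t: 15.88
ee_pos: [613.9, -217.0, 101.1]
orientation: [1.936, 2.472, 0.0]
ft_force: [-0.9, 1.7, 6.5]
width: 0.5
grasp_force: 3.3
```

>>> {"method": "servo_tool", "body": {
  "increments": [
    [0.01,-0.05,-0.16,0,0,0,-1],
    [0.02,-0.1,-0.33,0,0,0,-1],
    [0.02,-0.1,-0.33,0,0,0,-1]
  ]
}}

```text
t: 16.13
ee_pos: [614.1, -218.1, 97.6]
orientation: [1.937, 2.472, 0.0]
ft_force: [0.0, 1.0, 6.9]
width: 0.5
grasp_force: 2.8
```

>>> {"method": "servo_tool", "body": {
  "increments": [
    [0.01,-0.04,-0.16,0,0,0,-1],
    [0.02,-0.08,-0.33,0,0,0,-1],
    [0.02,-0.08,-0.33,0,0,0,-1]
  ]
}}

```text
t: 16.38
ee_pos: [614.2, -218.9, 94.2]
orientation: [1.936, 2.472, -0.0]
ft_force: [0.5, -0.2, 3.8]
width: 0.5
grasp_force: 2.1
```

>>> {"method": "servo_tool", "body": {
  "increments": [
    [0.01,-0.03,-0.16,0,0,0,-1],
    [0.01,-0.06,-0.33,0,0,0,-1],
    [0.01,-0.06,-0.33,0,0,0,-1]
  ]
}}

```text
t: 16.63
ee_pos: [614.3, -219.5, 90.6]
orientation: [1.937, 2.472, -0.0]
ft_force: [-0.1, -1.8, 2.2]
width: 0.7
grasp_force: 1.4
```

>>> {"method": "servo_tool", "body": {
  "increments": [
    [0.01,-0.03,-0.16,0,0,0,-1],
    [0.01,-0.05,-0.33,0,0,0,-1],
    [0.01,-0.05,-0.33,0,0,0,-1]
  ]
}}

```text
t: 16.88
ee_pos: [613.9, -219.5, 86.8]
orientation: [-1.937, -2.473, 0.0]
ft_force: [-0.1, -0.2, 0.1]
width: 0.5
grasp_force: 0.6
```

>>> {"method": "servo_tool", "body": {
  "increments": [
    [0,-0.02,-0.16,0,0,0,-1],
    [0.01,-0.03,-0.25,0,0,0,-1],
    [0.01,-0.03,-0.25,0,0,0,-1]
  ]
}}

```text
t: 17.13
ee_pos: [613.6, -219.5, 84.1]
orientation: [-1.936, -2.472, 0.0]
ft_force: [-0.1, -0.2, -0.5]
width: 0.6
grasp_force: 0.0
```

Grip and wrist force are both zero, so the handle has snapped over. I'll retreat up and check.

>>> {"method": "servo_tool", "body": {
  "increments": [
    [0,0,2,0,0,0,-1],
    [0,0,5,0,0,0,-1],
    [0,0,9,0,0,0,-1],
    [0,0,13,0,0,0,-1],
    [0,-4,16,0,0,0,-1],
    [0,-8,16,0,0,0,-1],
    [0,-12,16,0,0,0,-1],
    [0,-12,16,0,0,0,-1],
    [0,-12,16,0,0,0,-1],
    [0,-12,16,0,0,0,-1]
  ]
}}

```text
t: 17.97
ee_pos: [613.6, -339.3, 243.9]
orientation: [-1.937, -2.471, -0.0]
ft_force: [0.2, -0.1, 0.7]
width: 0.4
grasp_force: 0.0
```

```bash
python3 hand.py; python3 - <<'E'
from h import *
s=grab("scene")["image"][160:235,190:290,::-1];w=grab("top")["image"][175:250,190:290,::-1]
cv2.imwrite("pics/c8.png",np.hstack([cv2.resize(w,(400,400),interpolation=2),cv2.resize(s,(400,400),interpolation=2)]))
E
```

```text
top -74.0 61.3 ang -9.6 r 51.7
top -133.5 60.2 ang -5.1 r 111.0
top -104.8 60.7 ang -6.5 r 82.3
scene -132.5 89.0 ang 9.8 r 111.2
scene -75.1 73.0 ang 3.3 r 52.1
scene -97.8 79.3 ang 7.1 r 75.4
[ 613.97367345 -338.26686305  244.13775086] 0.7731813733136892 [ 0.00964656  0.03639751 -0.0676436 ] 18.0667
```

View pics/c8.png

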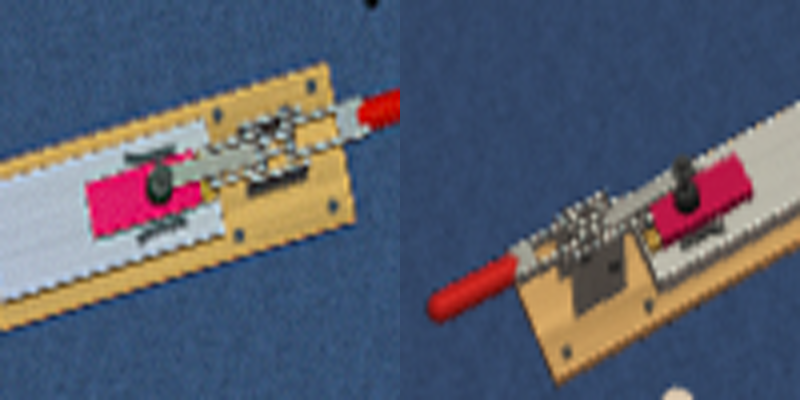

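The clamp is locked: the pad at (160,185) in the top crop is on the blank, the blank is against the stop, and the handle stays down with the arm clear.

```bash
python3 -c "
from workcell import ctrl
print(ctrl.close_job())"
```

```text
the job is handed in; nothing more can be done
None
```

The magenta blank is home against the brass stop, the toggle clamp is locked and holding it by itself with the arm clear, and the job is handed in; no verdict came back.

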